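# Lock the cup wheel at home

## Task

Lock the topping dispenser's cup wheel: take the steel index pin from its wooden rest, stand it in the hole of the bracket over the wheel's rim, and crank the wheel the shorter way round until the pin drops fully home into the wheel's one notch, its head flush on the bracket. Once the pin has dropped in, or is resting on the rim, do not force it: keep the load between pin and wheel gentle (under about 10 N). Let go of everything at the end and leave the other things on the counter alone.

Things in the scene. Friction and masses are not known exactly. Their poses are not given: they have to be found in the camera images.
- base: round aluminium base of the dispenser, 256 mm across, 10 mm thick, fixed; origin on the table at its centre, under the wheel's upright axis. Nothing on the dispenser but the crank handle and the pin stands higher than 62 mm. Five steel cups, 14 mm high, stand on the wheel inside radius 66 mm.
- wheel: disc 204 mm across, 12 mm thick, top 28 mm above the table, turning endlessly about the upright axis through its origin (centre of its underside). Its x axis points to the crank: its yaw is the crank's direction and wraps at half a turn. Turning takes about 0.2 N m (4 N at the crank); it stays where left. The shorter way is at most 148 degrees; over 155 from the start counts as the long way.
- wheel_pointer (a point): point on the wheel's top face 65 mm from the axis, opposite the crank: the nominal direction of the ONE open notch, 17 mm wide, cut through the flat rim (radius 72 to 102 mm). The rim is clamped on with slack: the notch really lies up to 0.15 rad (13 mm at the pin) to either side, different every time and not measured, so it has to be found by feel.
- crank_handle (a point): grip point of the crank handle: a free-spinning upright round wooden sleeve, 18 mm thick, 55 mm long, 50 mm from the wheel's axis; this point lies 91 mm above the table, 22 mm under the sleeve's top.
- bracket_hole (a point): centre of the upper mouth of the pin hole, 62 mm above the table, in the grey bracket bridging the wheel's rim (156 x 34 mm, 20 mm thick, underside 42 mm up). Hole 15.5 mm wide, 3 mm lead-in chamfer, right through, 88 mm from the wheel's axis, on the dispenser's left or right. The like bridge on the opposite side has no hole.
- pin_head (a point): centre of the head of the loose steel index pin (about 200 g): head 24 mm across, 28 mm high; below it a shank 14 mm thick. It starts upright in a loose hole 30 mm deep in a wooden block 38 mm high. In the bracket, resting on the wheel's rim, this point is 92 mm above the table; dropped home, head flush on the bracket, 76 mm.
- pin_tip (a point): centre of the pin's foot (slightly tapered), 64 mm below the centre of its head and 50 mm below the head's underside. The pin falls by its own weight when the notch comes under it and then blocks the wheel; if it is pinched half-way, easing the crank back a little lets it fall.
- jar: bystander: glass jar 76 mm wide, 110 mm high; origin under it.
- mug: bystander: white mug 90 mm high; origin under it.
- bowl: bystander: terracotta bowl 100 mm wide, 45 mm high; origin under it.
- spoon: bystander: wooden spoon lying on the counter.
- shaker: bystander: steel can 48 mm wide, 100 mm high; origin under it.
Mind the look-alikes: they are no part of the job. Leave any orange look-alike of the part that bears pin_head alone.

How it is judged:
By the outcome, as a careful person would: the job done as asked, in the order asked, and still so for the second after the job is handed in, with the robot touching nothing.
It also fails if it takes over 48 s, if anything falls off the work surface, if the arm or the gripper's body presses on something with over 40 N, if the wrist force passes 120 N, or if a joint passes its speed limit or range.

## Robot

A 6-joint arm with a two-finger parallel gripper is mounted at the origin on the work surface. World frame = base frame: x ahead of the robot, y to its left, z up, the work surface at z = 0. Lengths are in mm, angles in rad, forces in N, time in s.
With the tool pointing down it reaches from about 425 to 925 mm from the base axis. Payload 12.5 kg.
Tool frame: the origin (TCP) lies midway between the tips of the shut fingers; the grasp point (between the pads) lies r.grip_depth behind it (r.grip_depth is the distance from the TCP to the grasp point, in mm); y points along the fingers, x is the direction in which the jaws open and shut, and the axes are right-handed (so a half turn about y gives the same grasp; the last joint's range is limited). The gripper opens to 85 mm and grips with 20 to 120 N. Pads are 22 mm wide; open, the fingers measure 114 mm over their backs; the gripper's body (76 mm by 85 mm) begins 54 mm behind the grasp point. The pads swing forward as they close: fully open they stand 13 mm farther back than shut.
Start: joints at [-1.236, 0.491, 1.559, -0, 1.092, -0.106], TCP at [266.688, -565.263, 231.327] pointing down, gripper open.
Joint ranges: [-3.1, 3.1], [-0.84, 2.19], [0.05, 2.79], [-1.13, 4.28], [0.06, 2.93], [-2.69, 2.69]. Speed limits (rad/s): [2.22, 2.22, 2.79, 3.14, 3.14, 3.14].

## Interface

Orientations are given as a 3x3 rotation matrix whose columns are the frame's x, y, z axes.
In Python, from station import r gives the robot as it stands.
- The arm moves only by the shell command python3 -m pendant 'ROWS' [FORCE]. ROWS is text: rows parted by semicolons, each of 5 numbers parted by spaces: the shift along the tool's x, y, z in cm, then the turn about the tool's y in degrees, then the finger opening in cm, from 0 to 8.54. A call has 1 to 8 rows; each row is the pose to reach, as a shift and turn from the pose commanded when the call began, along the tool's axes at that moment; what a row does not reach only later rows make up. A row lasts 1/10 s, in which the tool goes at most 50 mm and 8.59 degrees, less where a joint would pass 70% of its speed; a pose out of reach is approached as far as the arm can. A call with a gripper value outside its range is refused whole. The fingers move at their own pace and stop on an object; FORCE is the grip in N (left out, the last holds). Time passes only in rows, so rows that repeat a pose let the fingers close. It gives the time, the measured TCP pose, the force and the opening at its end, in the units of the state.
- r.get_state(): the state, without advancing time (a new reading comes with each control period).
- r.read_camera(name): name is "scene" or "top"; returns the picture (400x640x3 uint8, red, green, blue); there is no depth.
- r.calibration(name): a dict with "camera_matrix" (3x3 intrinsics, pixels), "xyz" and "attitude" of the camera in the world. Camera axes: x right, y up, looking along -z (the intrinsics and any distortion apply to the point x, -y, -z); pixel columns grow to the right and rows downward; lengths in mm; the calibration is good to about 2 mm. A picture is of the moment at which its call begins. calibration takes no time and is no camera call.
- r.sign_off(): hands the job in, once; it reports no verdict.
Trained networks look in the newest picture that a camera, given by its name, has taken for a name from the list of things; names that differ only in an ending like _2 or _b are one class to them, and where a whole thing is asked for, a point or a joint stands for the part that bears it (a point fixed in the world has none). Each returns a list of dicts, best first, with "p" (0 to 1); they miss things now and then, are a little off and sometimes report something else, mostly with a low value. They report only what shows in the picture. A call takes as long as a camera call. They do not tell look-alikes from the thing itself.
- r.spot_in(camera, target): "box" ([left, top, right, bottom] in pixels, round what is visible of it).
- r.silhouettes(camera, target): "pixels" (400x640 bool, what is visible of it) and "box" ([left, top, right, bottom] in pixels, round what is visible of it).
- r.mark_of(camera, target): "location" ([column, row] in pixels: a listed point, or the origin of a listed thing).
The state is a dict: "t": time; "joints": joint angles; "joint_velocities": joint speeds; "effort": joint torques, N m; "eef_pos": TCP position; "tool_rot": TCP orientation; "wrist_force": force on the tool from outside, world axes, zero at the start; "wrist_torque": the same for the moment, N m; "width": finger opening in mm.
Only numpy, scipy, OpenCV 4.12 (cv2) and the standard library are available. Lean on these libraries where they do the work, as an engineer would, in place of code of your own. Each camera call takes 0.05 s, during which the arm holds its last target.

## Working session

There is one attempt and no reset: what is moved stays moved. The work goes in short steps, Python scripts to look and compute and a shell command to move; the robot and the scene stay as the last step left them, time stands still between calls to the robot, and variables do not carry over. Pictures are saved under pics/ and viewed, and the job is handed in when it is done.

```bash
ls; mkdir -p pics
python3 - <<'E'
from station import r
import cv2,numpy as np
s=r.get_state()
print({k:np.round(v,3).tolist() for k,v in s.items()}, r.grip_depth)
for c in("scene","top"):
    im=r.read_camera(c); cv2.imwrite(f"pics/{c}0.png",im[:,:,::-1])
    print(c,r.calibration(c))
    for n in("pin_head","pin_tip","bracket_hole","crank_handle","wheel_pointer","base","wheel"):
        print(n,[(np.round(d["location"],1).tolist(),round(d["p"],2)) for d in r.mark_of(c,n)[:4]])
E
```

```text
pics
{'t': 0.0, 'joints': [-1.236, 0.492, 1.559, 0.0, 1.092, -0.106], 'joint_velocities': [0.0, -0.001, -0.001, -0.001, -0.0, 0.002], 'effort': [-0.001, -61.845, -26.159, -0.0, 0.004, 0.0], 'eef_pos': [266.621, -565.04, 230.746], 'tool_rot': [[0.427, -0.0, 0.904], [-0.904, 0.001, 0.427], [-0.001, -1.0, 0.0]], 'wrist_force': [-0.65, -0.388, 0.105], 'wrist_torque': [-0.01, -0.007, 0.013], 'width': 85.373} 18.700000000000003
scene {'camera_matrix': array([[376.80284574,   0.        , 313.37376823],
       [  0.        , 376.80284574, 201.09638813],
       [  0.        ,   0.        ,   1.        ]]), 'xyz': array([1036.27520212, -557.47687818,  845.10819691]), 'attitude': array([[ 0.73231123, -0.46780902,  0.49484845],
       [ 0.68073025,  0.52218659, -0.51373874],
       [-0.01807161,  0.71307495,  0.70085485]])}
pin_head [([193.9, 303.3], 0.78), ([237.8, 278.8], 0.55)]
pin_tip [([239.6, 294.9], 0.65), ([196.3, 314.3], 0.64)]
bracket_hole [([302.3, 241.0], 0.84)]
crank_handle [([319.6, 205.6], 0.6)]
wheel_pointer [([329.4, 249.7], 0.68)]
base [([323.2, 233.9], 0.92)]
wheel [([324.3, 234.4], 0.97)]
top {'camera_matrix': array([[501.60892346,   0.        , 319.1026447 ],
       [  0.        , 501.60892346, 202.86539359],
       [  0.        ,   0.        ,   1.        ]]), 'xyz': array([ 332.6079658 ,  -35.25210775, 1509.57602834]), 'attitude': array([[-0.01319042,  0.99222854, -0.12372767],
       [-0.9999087 , -0.01345201, -0.00127899],
       [-0.00293344,  0.12369951,  0.99231539]])}
pin_head [([418.7, 188.9], 0.54), ([455.2, 206.3], 0.46)]
pin_tip [([421.3, 197.9], 0.56), ([451.3, 207.4], 0.39)]
bracket_hole [([350.2, 184.0], 0.65), ([416.7, 197.9], 0.44)]
crank_handle [([308.3, 199.2], 0.61)]
wheel_pointer [([331.5, 168.4], 0.73)]
base [([317.8, 187.9], 0.93)]
wheel [([319.2, 188.4], 0.63)]
```

View pictures.

Run:
```python
import cv2
a=cv2.imread("pics/scene0.png"); b=cv2.imread("pics/top0.png")
cv2.imwrite("pics/s_crop.png",cv2.resize(a[150:350,150:417],(800,600),interpolation=cv2.INTER_CUBIC))
cv2.imwrite("pics/t_crop.png",cv2.resize(b[110:260,270:470],(800,600),interpolation=cv2.INTER_CUBIC))
```

```text
(no output)
```

View pics/scene0.png

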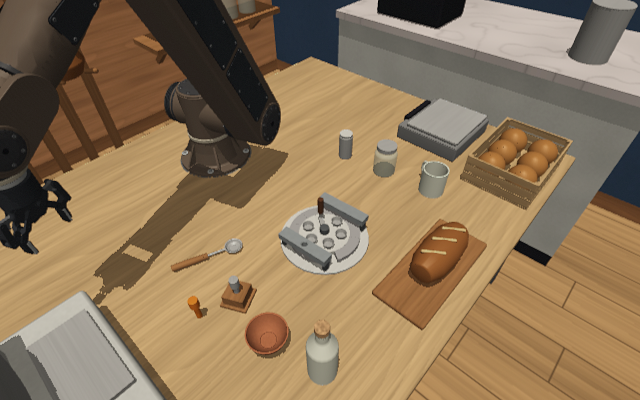

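View pics/top0.png

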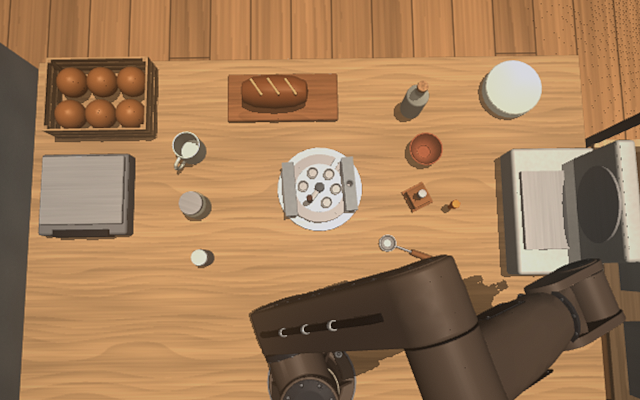

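View pics/s_crop.png

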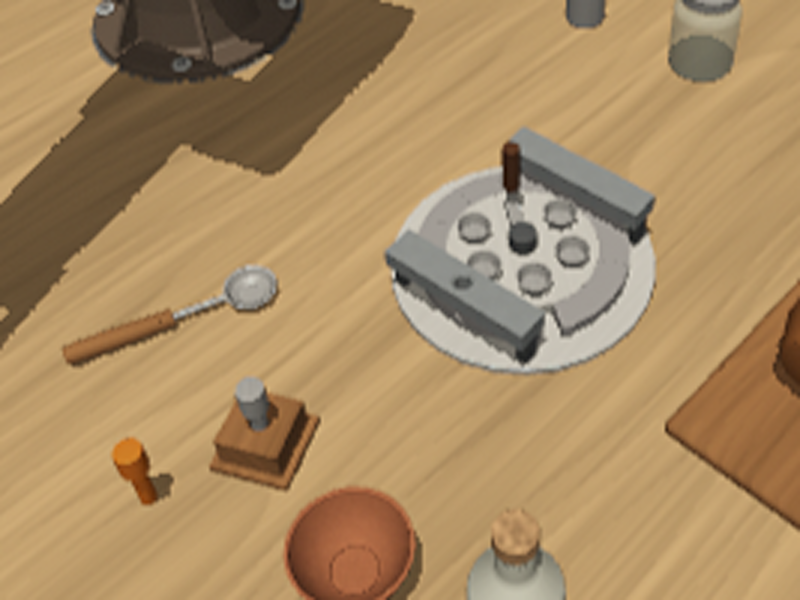

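View pics/t_crop.png

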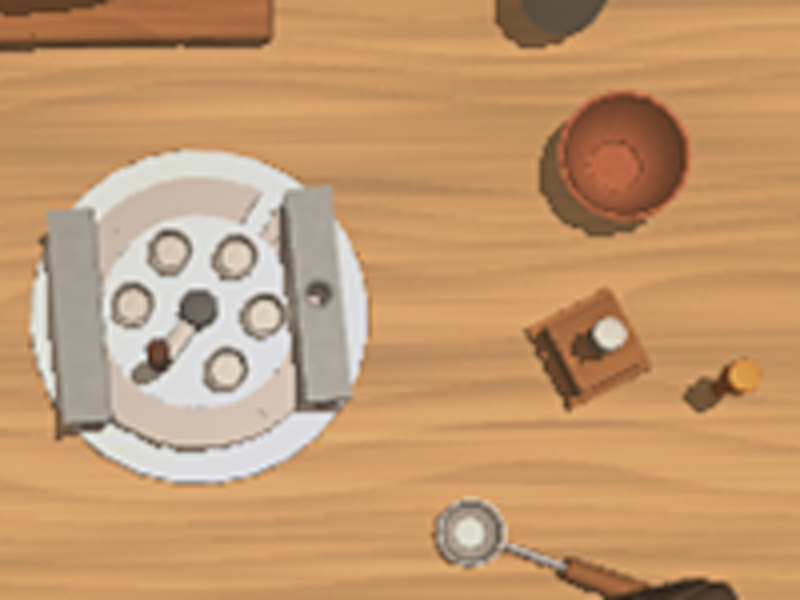

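Candidates for the pin: a steel pin in the wooden block (scene 235,283; top 421,193) and an orange one standing free (scene 194,303; top 455,206). I choose the steel one. The crops confirm this: it stands in the block with a steel head. The bracket with the hole is on the dispenser's right (scene 303,243; top 350,184), and the crank is at scene 320,205.

```bash
cat > h.py <<'E'
import numpy as np, cv2
from station import r
from scipy.optimize import least_squares
C={c:r.calibration(c) for c in("scene","top")}
def ray(c,uv):
    K=C[c]["camera_matrix"];d=np.linalg.inv(K)@[uv[0],uv[1],1]
    d=C[c]["attitude"]@(d*[1,-1,-1]);return C[c]["xyz"],d/np.linalg.norm(d)
def proj(c,P):
    p=C[c]["attitude"].T@(np.array(P,float)-C[c]["xyz"]);p=p*[1,-1,-1]
    q=C[c]["camera_matrix"]@p;return q[:2]/q[2]
def onz(c,uv,z):
    o,d=ray(c,uv);return o+d*(z-o[2])/d[2]
def tri(a,b):
    A=[];B=[]
    for c,u in(("scene",a),("top",b)):
        o,d=ray(c,u);M=np.eye(3)-np.outer(d,d);A.append(M);B.append(M@o)
    return np.linalg.lstsq(np.vstack(A),np.hstack(B),rcond=None)[0]
E
python3 - <<'E'
from h import *
P={"pin_head":((237.8,278.8),(418.7,188.9)),"hole":((302.3,241),(350.2,184)),"crank":((319.6,205.6),(308.3,199.2)),"ptr":((329.4,249.7),(331.5,168.4)),"base":((323.2,233.9),(317.8,187.9)),"wheel":((324.3,234.4),(319.2,188.4))}
Z={"pin_head":72,"hole":62,"crank":91,"ptr":28,"base":0,"wheel":16}
for k,(a,b) in P.items(): print(k,tri(a,b).round(1),onz("scene",a,Z[k]).round(1),onz("top",b,Z[k]).round(1))
for n in("pin_head","crank_handle","base","wheel"):
  for c in("scene","top"):
    print(n,c,[(np.round(d["box"]).tolist(),round(d["p"],2),d["pixels"].sum(),np.argwhere(d["pixels"]).mean(0)[::-1].round(1)) for d in r.silhouettes(c,n)[:3]])
print(r.get_state()["t"])
E
```

```text
pin_head [ 547.  -317.5   89.1] [ 537.  -310.7   72. ] [ 548.7 -322.4   72. ]
hole [ 568.1 -122.    70.1] [ 565.1 -114.9   62. ] [ 567.4 -125.    62. ]
crank [522.6  -1.4  82.5] [529.2  -6.3  91. ] [520.4  -2.7  91. ]
ptr [621.5 -70.8  30.7] [621.  -68.1  28. ] [621.1 -71.9  28. ]
base [564.2 -30.   16.7] [554.7 -19.4  -0. ] [566.8 -29.9   0. ]
wheel [565.1 -31.6  15.7] [567.4 -28.9  16. ] [562.7 -34.2  16. ]
pin_head scene [([230.0, 277.0, 240.0, 292.0], 0.57, np.int64(162), array([234.1, 283.9])), ([184.0, 296.0, 202.0, 319.0], 0.45, np.int64(185), array([194.7, 305.7]))]
pin_head top [([179.0, 192.0, 214.0, 217.0], 0.45, np.int64(737), array([195. , 204.3])), ([416.0, 188.0, 424.0, 201.0], 0.43, np.int64(70), array([421.6, 193.1]))]
crank_handle scene []
crank_handle top [([308.0, 196.0, 316.0, 204.0], 0.55, np.int64(53), array([309.5, 197.9]))]
base scene []
base top [([277.0, 147.0, 365.0, 230.0], 0.56, np.int64(4228), array([319.7, 188.9]))]
wheel scene [([292.0, 197.0, 361.0, 263.0], 0.66, np.int64(2461), array([326.8, 231.5]))]
wheel top [([297.0, 156.0, 350.0, 220.0], 0.73, np.int64(2890), array([319.3, 188.2]))]
1.2
```

Run:
```python
from h import *
ims={c:cv2.imread(f"pics/{c}0.png") for c in("scene","top")}
roi={"scene":(265,180,385,285),"top":(265,135,375,242)}
for c,im in ims.items():
    x0,y0,x1,y1=roi[c];hs=cv2.cvtColor(im,cv2.COLOR_BGR2HSV)
    m=np.zeros(im.shape[:2],np.uint8);m[y0:y1,x0:x1]=(hs[y0:y1,x0:x1,1]<75)*255
    m=cv2.morphologyEx(m,cv2.MORPH_OPEN,np.ones((3,3)))
    cs,_=cv2.findContours(m,cv2.RETR_EXTERNAL,cv2.CHAIN_APPROX_NONE);k=max(cs,key=cv2.contourArea)[:,0]
    P=np.array([onz(c,p,10)[:2] for p in k.astype(float)])
    f=lambda q:np.hypot(*(P-q[:2]).T)-128
    s=least_squares(f,P.mean(0),loss="soft_l1",f_scale=2)
    e=f(s.x);good=abs(e)<6
    print(c,s.x,len(k),good.sum(),e[good].std(),np.median(e))
    # hull variant
    v=cv2.resize(im[y0:y1,x0:x1],None,fx=5,fy=5,interpolation=cv2.INTER_NEAREST)
    cv2.imwrite(f"pics/{c}_z.png",v)
for c,b in(("scene",(215,262,270,322)),("top",(395,170,465,222))):
    x0,y0,x1,y1=b;cv2.imwrite(f"pics/{c}_pin.png",cv2.resize(ims[c][y0:y1,x0:x1],None,fx=9,fy=9,interpolation=cv2.INTER_NEAREST))
```

```text
scene [568.32975242 -29.71682956] 263 183 2.1139109688422497 0.6640845862200706
top [564.17501955 -34.48088768] 247 238 1.375895102192051 -1.4657857700187833
```

View pics/scene_z.png

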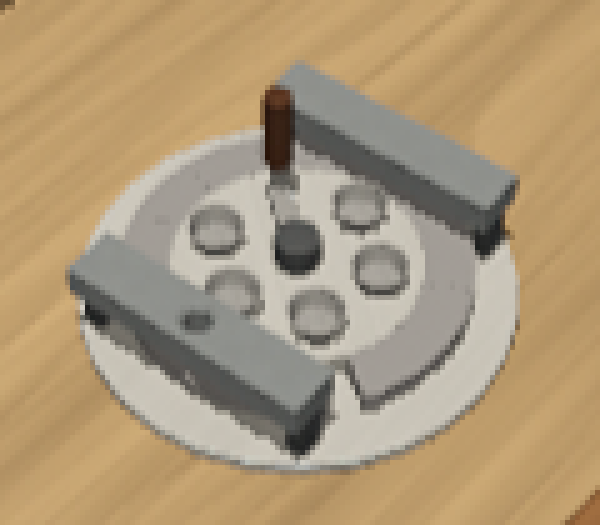

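View pics/top_z.png

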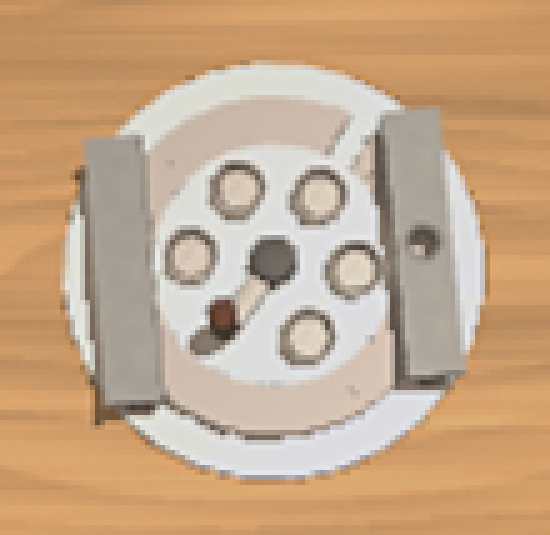

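View pics/scene_pin.png

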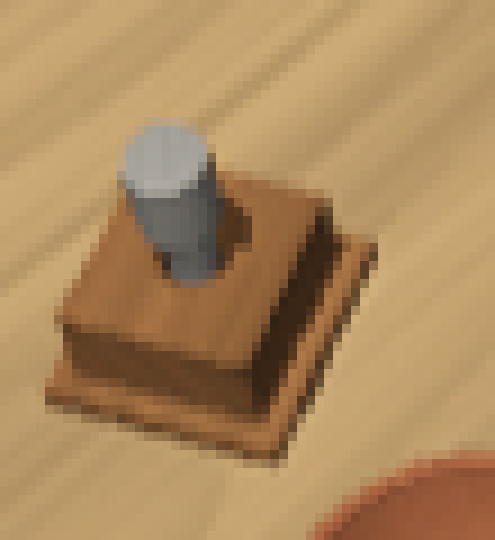

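View pics/top_pin.png

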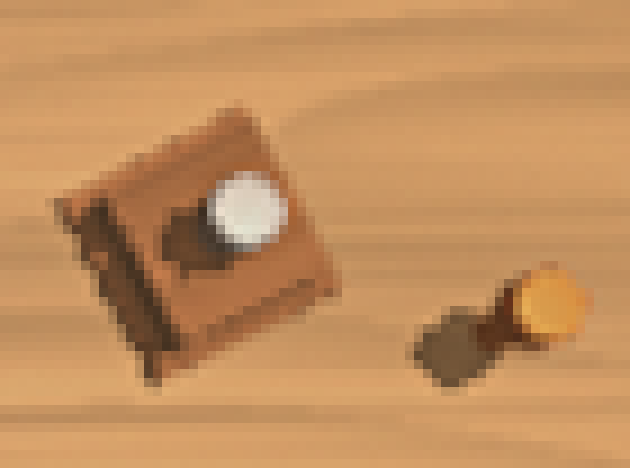

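Run:
```python
from h import *
for n,a,b,z in(("hole",(304.1,243.5),(349.3,182.7),62),("pintop",(233.2,279.1),(422.1,192.9),86),("orangetop",None,(395+550/9-.5,170+300/9-.5),78),("cranktop",(265+278/5-.5,180+92/5-.5),(265+222/5-.5,135+308/5-.5),113),("hubtop?",None,(265+272/5-.5,135+258/5-.5),50)):
    if a: print(n,"tri",tri(a,b).round(1),"scene",onz("scene",a,z).round(1),"top",onz("top",b,z).round(1))
    else: print(n,onz("top",b,z).round(1))
# bracket corners top view (z=62): 
for p in((84,137),(141,137),(159,402),(105,405),(381,115),(437,108),(463,371),(410,378)):
    print(onz("top",(265+p[0]/5-.5,135+p[1]/5-.5),62).round(1))
print("scene br",[onz("scene",(265+p[0]/5-.5,180+p[1]/5-.5),62)[:2].round(1) for p in((68,275),(107,236),(333,370),(292,418))])
# notch edges z=28
print("notch top",[onz("top",(265+p[0]/5-.5,135+p[1]/5-.5),28)[:2].round(1) for p in((352,113),(325,155),(378,130),(358,165))])
print("notch scene",[onz("scene",(265+p[0]/5-.5,180+p[1]/5-.5),28)[:2].round(1) for p in((365,403),(343,365))])
J=r.get_state()
# box of jar, mug, bowl etc.
for n in("bowl","spoon","jar","mug","shaker"):
    print(n,[onz("top",d["location"],0)[:2].round() for d in r.mark_of("top",n)[:1]])
```

```text
hole tri [ 573.1 -120.2   62.2] scene [ 574.6 -117.9   62. ] top [ 571.3 -122.4   62. ]
pintop tri [ 536.6 -325.9   86.3] scene [ 538.5 -323.1   86. ] top [ 534.9 -328.9   86. ]
orangetop [ 505.9 -425.7   78. ]
cranktop tri [526.8  -3.8 117.5] scene [524.7   1.1 113. ] top [526.3  -5.  113. ]
hubtop? [564.3 -33.4  50. ]
[635.9  76.1  62. ]
[635.5  42.6  62. ]
[478.8  33.2  62. ]
[477.5  64.5  62. ]
[646.7 -98.7  62. ]
[ 650.4 -131.7   62. ]
[ 494.5 -143.5   62. ]
[ 490.9 -112.6   62. ]
scene br [array([ 500.2, -142.8]), array([ 495.6, -108.7]), array([649.7, -94.8]), array([ 654.3, -131.8])]
notch top [array([655.5, -82.7]), array([630. , -66.1]), array([644.9, -98.2]), array([623.6, -85.8])]
notch scene [array([660. , -79.9]), array([634.7, -68.5])]
bowl [array([ 673., -351.])]
spoon [array([ 374., -307.])]
jar [array([509., 326.])]
mug [array([683., 350.])]
shaker [array([356., 303.])]
```

```bash
python3 -m pendant '-10.1 0 34.6 -60 5; -10.1 0 34.6 -60 5; -10.1 0 34.6 -60 5; -10.1 0 34.6 -60 5; -10.1 0 34.6 -60 5; -10.1 4 34.6 -60 5; -10.1 8 34.6 -60 5; -10.1 8 34.6 -60 5'
```

```text
t: 2.25
eef_pos: [537.9, -324.3, 150.2]
tool_rot: [[0.997, 0.0, 0.076], [-0.076, -0.0, 0.997], [0.0, -1.0, -0.0]]
wrist_force: [0.1, -1.4, 0.2]
width: 50.1
```

```bash
python3 -m pendant '-0.1 2 -0.2 -9 5; -0.1 4 -0.2 -17 5; -0.1 6 -0.2 -26 5; -0.1 6 -0.2 -34 5; -0.1 6 -0.2 -34 5; -0.1 6 -0.2 -34 5'
python3 - <<'E'
from h import *
s=r.get_state();p=s["eef_pos"];print(p)
for c in("scene","top"):
    im=r.read_camera(c);u=proj(c,(536.6,-325.9,86)).astype(int);print(c,u,proj(c,p))
    x0,y0=u[0]-40,u[1]-40
    cv2.imwrite(f"pics/{c}_1.png",cv2.resize(im[y0:y0+80,x0:x0+80,::-1],None,fx=6,fy=6,interpolation=cv2.INTER_NEAREST))
E
cd pics; python3 -c "
import cv2;cv2.imwrite('both1.png',cv2.resize(cv2.hconcat([cv2.imread('scene_1.png'),cv2.imread('top_1.png')]),(800,400)))"
```

```text
t: 2.85
eef_pos: [535.5, -328.4, 91.6]
tool_rot: [[0.875, 0.0, -0.485], [0.485, -0.0, 0.875], [0.0, -1.0, -0.001]]
wrist_force: [-0.2, 0.4, 0.2]
width: 49.9
[ 535.54682917 -328.3694221    91.57074943]
scene [231 279] [230.25889206 278.44945677]
top [421 192] [422.29876625 192.3913367 ]
```

View pics/both1.png

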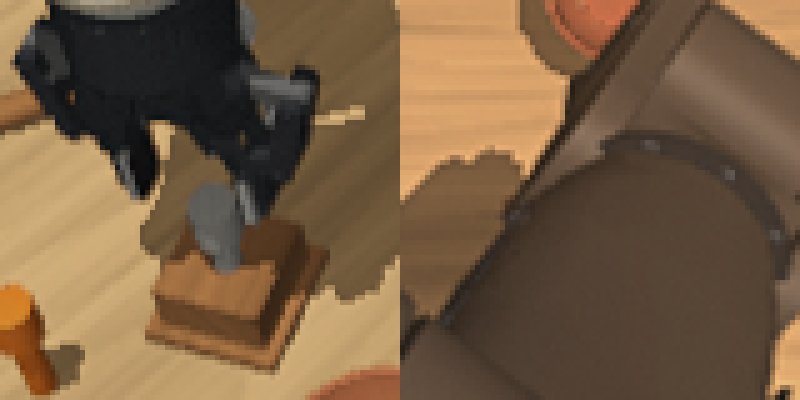

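```bash
python3 -m pendant '0.4 0 0.3 0 5; 0.4 0.5 0.3 0 5; 0.4 2 0.3 0 5; 0.4 3.7 0.3 0 5; 0.4 3.7 0.3 0 5'
python3 - <<'E'
from h import *
s=r.get_state();print(s["eef_pos"],s["wrist_force"])
im=r.read_camera("scene");x0,y0=190,238
cv2.imwrite("pics/g2.png",cv2.resize(im[y0:y0+80,x0:x0+80,::-1],None,fx=7,fy=7,interpolation=cv2.INTER_NEAREST))
E
```

```text
t: 3.45
eef_pos: [536.3, -322.9, 51.4]
tool_rot: [[0.873, -0.003, -0.488], [0.488, 0.002, 0.873], [-0.002, -1.0, 0.004]]
wrist_force: [-0.3, 0.1, 0.2]
width: 49.9
[ 536.30567637 -322.85872257   51.44964402] [-0.28330401  0.13319442  0.19316864]
```

View pics/g2.png

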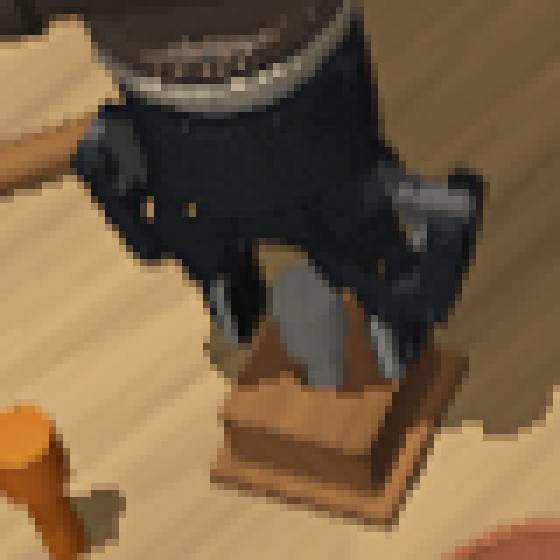

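```bash
python3 -m pendant '0 0 0 0 2.2; 0 0 0 0 2.2; 0 0 0 0 2.2; 0 0 0 0 2.2; 0 0 0 0 2.2; 0 0 0 0 2.2' 40
```

```text
t: 4.1
eef_pos: [537.2, -324.0, 54.8]
tool_rot: [[0.872, 0.0, -0.489], [0.489, -0.001, 0.872], [-0.0, -1.0, -0.001]]
wrist_force: [-5.1, -3.2, 4.7]
width: 22.8
```

```bash
python3 -m pendant '0 -0.5 0 0 2.2; 0 -1.5 0 0 2.2; 0 -3.5 0 0 2.2; 0 -6 0 0 2.2; 0 -9 0 0 2.2; 0 -9 0 0 2.2; 0 -9 0 0 2.2'
python3 - <<'E'
from h import *
s=r.get_state();print(s["eef_pos"],s["wrist_force"],s["width"])
im=r.read_camera("scene");u=proj("scene",s["eef_pos"]).astype(int);x0,y0=u-40;print(x0,y0)
cv2.imwrite("pics/g3.png",cv2.resize(im[y0:y0+80,x0:x0+80,::-1],None,fx=7,fy=7,interpolation=cv2.INTER_NEAREST))
E
```

```text
t: 4.8
eef_pos: [537.7, -323.4, 145.1]
tool_rot: [[0.872, 0.002, -0.489], [0.489, -0.001, 0.872], [0.001, -1.0, -0.001]]
wrist_force: [0.3, 0.1, -2.5]
width: 23.2
[ 537.68021556 -323.42049531  145.10722177] [ 0.30709006  0.12867575 -2.49064455] 23.15122081142361
188 224
```

View pics/g3.png

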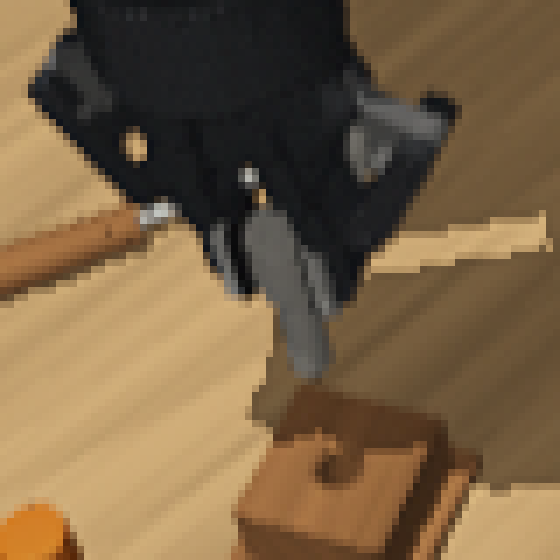

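```bash
python3 - <<'E'
from h import *
p=np.array([537.7,-323.4,145.1])
for z in(98.3,162,176): 
    q=proj("scene",(p[0],p[1],z));print(z,((q-[188,224])+.5)*7)
q=np.array([312,363])/7-.5+[188,224];print(onz("scene",q,98.3))
q=np.array([265,212])/7-.5+[188,224];print("headtop",onz("scene",q,176))
print("hole in tool axes")
E
python3 - <<'E'
import cv2
a=cv2.imread("pics/g3.png");cv2.imwrite("pics/g3b.png",cv2.resize(a[170:400,200:380],None,fx=3,fy=3))
E
```

```text
98.3 [311.5344314  367.69162206]
162 [277.87724365 253.71772859]
176 [269.99816704 227.03668066]
[ 536.32006698 -322.11097869   98.3       ]
headtop [ 531.72668338 -320.77761008  176.        ]
hole in tool axes
```

View pics/g3b.png

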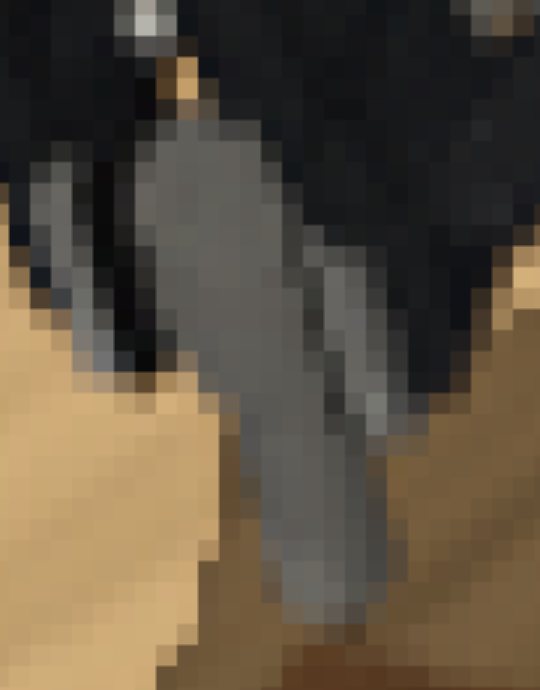

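```bash
python3 -m pendant '3.5 0 4.2 0 2.2; 7 0 8.4 0 2.2; 10.5 0 12.6 0 2.2; 13.2 0 16.1 0 2.2; 13.2 1.5 16.1 0 2.2; 13.2 2.3 16.1 0 2.2; 13.2 2.3 16.1 0 2.2; 13.2 2.3 16.1 0 2.2'
python3 - <<'E'
from h import *
s=r.get_state();print(s["eef_pos"],s["wrist_force"],s["width"])
p=s["eef_pos"];tip=[p[0],p[1],p[2]-46.8]
for c,sz in(("scene",40),("top",40)):
    im=r.read_camera(c);u=proj(c,(574,-118.5,62)).astype(int);x0,y0=u-40;print(c,x0,y0,"tip zoom",(proj(c,tip)-[x0,y0]+.5)*7)
    cv2.imwrite(f"pics/{c}_4.png",cv2.resize(im[y0:y0+80,x0:x0+80,::-1],None,fx=7,fy=7,interpolation=cv2.INTER_NEAREST))
E
```

```text
t: 5.65
eef_pos: [573.7, -119.8, 120.9]
tool_rot: [[0.873, -0.001, -0.488], [0.488, 0.0, 0.873], [-0.001, -1.0, 0.001]]
wrist_force: [-0.1, 0.5, -2.4]
width: 22.7
[ 573.68208771 -119.77846533  120.86904371] [-0.11713564  0.52961298 -2.4306504 ] 22.742048938249766
scene 263 203 tip zoom [284.81766962 268.33504867]
top 307 141 tip zoom [294.78475012 285.00416206]
```

View pics/scene_4.png

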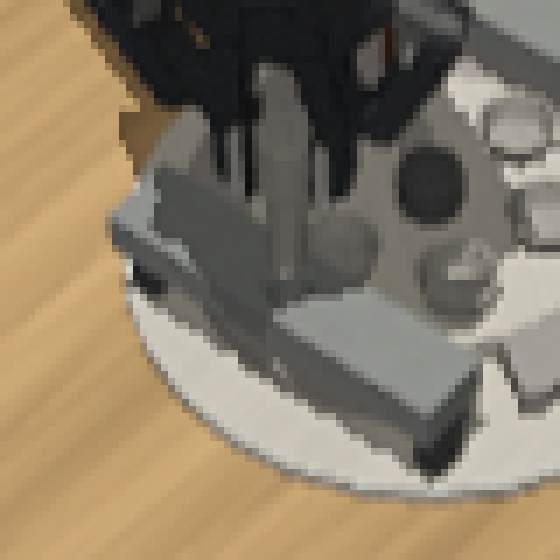

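View pics/top_4.png

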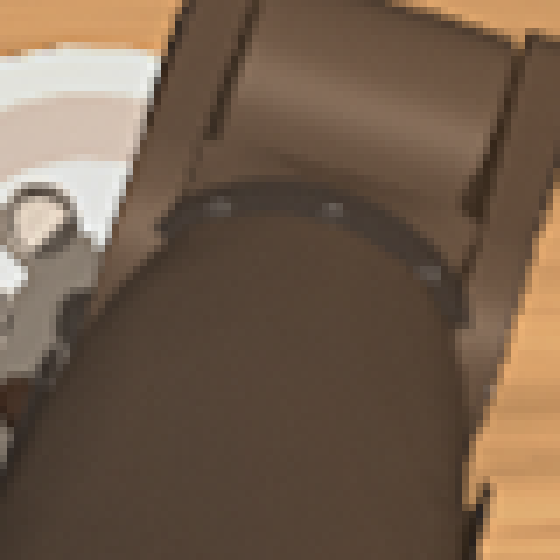

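Run:
```python
from h import *
im=cv2.imread("pics/scene_4.png")[::7,::7]
im=cv2.resize(im[15:60,15:65],None,fx=14,fy=14,interpolation=cv2.INTER_CUBIC)
g=cv2.createCLAHE(4,(4,4)).apply(cv2.cvtColor(im,cv2.COLOR_BGR2GRAY))
for z,xy in((62,(574.6,-117.9)),(74,(574.6,-117.9)),(74,(573.7,-119.8))):
    q=(proj("scene",(*xy,z))-[263,203]-[15,15]+.5)*14;print(z,xy,q);cv2.circle(g,tuple(int(v) for v in q),3,255,-1)
cv2.imwrite("pics/s4b.png",g)
```

```text
62 (574.6, -117.9) [372.31680917 364.05322349]
74 (574.6, -117.9) [370.06832979 323.69370518]
74 (573.7, -119.8) [359.63786058 327.01953528]
```

View pics/s4b.png

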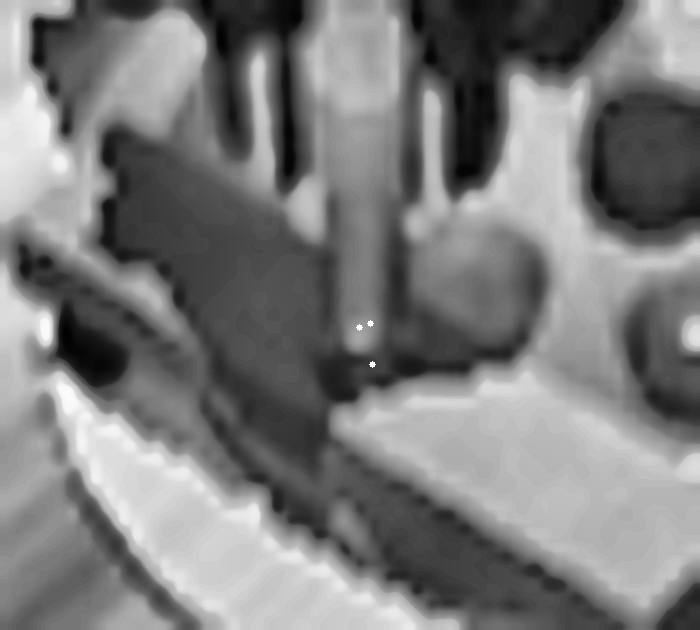

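```bash
python3 -m pendant '0.1 0 0.2 0 2.2; 0.1 0.5 0.2 0 2.2; 0.1 0.9 0.2 0 2.2; 0.1 1.1 0.2 0 2.2; 0.1 1.3 0.2 0 2.2; 0.1 1.3 0.2 0 2.2'
```

```text
t: 6.35
eef_pos: [573.7, -116.4, 108.0]
tool_rot: [[0.872, -0.0, -0.489], [0.489, 0.0, 0.872], [-0.0, -1.0, 0.0]]
wrist_force: [0.5, 0.0, -2.4]
width: 23.0
```

```bash
python3 -m pendant '0 0 -0.1 0 2.2; 0 0.2 -0.1 0 2.2; 0 0.4 -0.1 0 2.2; 0 0.4 -0.1 0 2.2'
```

```text
t: 6.75
eef_pos: [573.8, -117.3, 103.9]
tool_rot: [[0.872, -0.001, -0.489], [0.489, 0.0, 0.872], [-0.001, -1.0, 0.001]]
wrist_force: [-1.6, -0.4, -2.4]
width: 22.7
```

```bash
python3 -m pendant '0 0.3 0 0 2.2; 0 0.6 0 0 2.2; 0 0.9 0 0 2.2; 0 0.9 0 0 2.2'
```

```text
t: 7.15
eef_pos: [573.6, -117.3, 94.6]
tool_rot: [[0.872, -0.002, -0.489], [0.489, 0.0, 0.872], [-0.001, -1.0, 0.001]]
wrist_force: [-3.9, -2.5, -3.8]
width: 23.2
```

```bash
python3 -m pendant '-0.1 0 0 0 2.2; -0.1 0.4 0 0 2.2; -0.1 0.8 0 0 2.2; -0.1 1.2 0 0 2.2; -0.1 1.4 0 0 2.2; -0.1 1.5 0 0 2.2; -0.1 1.5 0 0 2.2'
```

```text
t: 7.85
eef_pos: [573.0, -117.8, 79.9]
tool_rot: [[0.872, -0.001, -0.489], [0.489, 0.0, 0.872], [-0.001, -1.0, 0.001]]
wrist_force: [-5.9, -2.0, -0.9]
width: 22.9
```

```bash
python3 -m pendant '-0.1 0.2 0 0 2.2; -0.1 0.3 0 0 2.2; -0.1 0.3 0 0 2.2; -0.1 0.3 0 0 5; -0.1 0.3 0 0 5; -0.1 0.3 0 0 5; -0.1 0.3 0 0 5'
```

```text
t: 8.55
eef_pos: [572.7, -118.3, 77.5]
tool_rot: [[0.872, 0.001, -0.489], [0.489, -0.0, 0.872], [0.0, -1.0, -0.0]]
wrist_force: [-0.1, -0.6, 0.4]
width: 50.0
```

Run:
```python
from h import *
im=r.read_camera("scene");x0,y0=263,195
cv2.imwrite("pics/g5.png",cv2.resize(im[y0:y0+80,x0:x0+80,::-1],None,fx=7,fy=7,interpolation=cv2.INTER_NEAREST))
for z in(92,106): print((proj("scene",(573.5,-118,z))-[x0,y0]+.5)*7)
```

```text
[286.0006485  290.56473072]
[284.60743787 265.96167608]
```

View pics/g5.png

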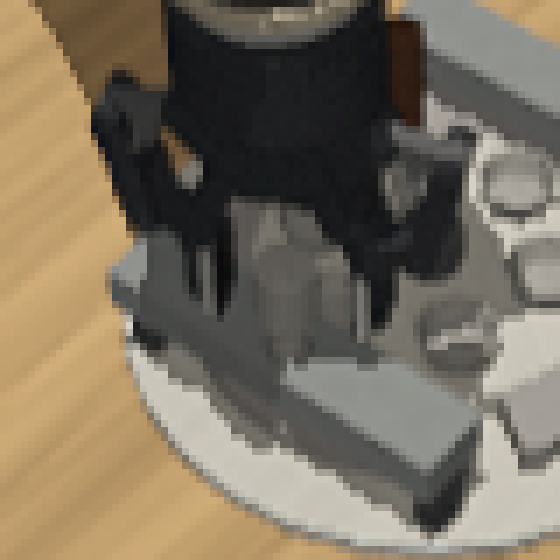

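```bash
python3 -m pendant '0 -2 0 0 5; 0 -6 0 0 5; 0 -9 0 0 5; 0.6 -9 4.2 0 4; 1.2 -9 8.4 0 4; 1.65 -9 12.5 0 4; 1.65 -9 12.5 0 4'
python3 - <<'E'
from h import *
s=r.get_state();print(s["eef_pos"],s["wrist_force"],s["width"])
im=r.read_camera("scene");x0,y0=263,165
cv2.imwrite("pics/g6.png",cv2.resize(im[y0:y0+110,x0:x0+110,::-1],None,fx=5,fy=5,interpolation=cv2.INTER_NEAREST))
p=s["eef_pos"];print((proj("scene",p)-[x0,y0]+.5)*5,"handle top pred",(proj("scene",(p[0],p[1],113))-[x0,y0]+.5)*5)
for z in(92,106): print("pin z",z,(proj("scene",(573,-118,z))-[x0,y0]+.5)*5)
E
```

```text
t: 9.3
eef_pos: [523.9, 2.1, 167.6]
tool_rot: [[0.871, -0.001, -0.491], [0.491, 0.0, 0.871], [-0.001, -1.0, 0.001]]
wrist_force: [0.4, 0.7, -0.1]
width: 39.8
[523.85279724   2.14864091 167.58486093] [ 0.35198576  0.72017312 -0.1449551 ] 39.76937648205269
[287.64824447  92.44584277] handle top pred [288.20348568 165.29453792]
pin z 92 [203.59690355 357.05392061]
pin z 106 [202.59505559 339.47981433]
```

View pics/g6.png

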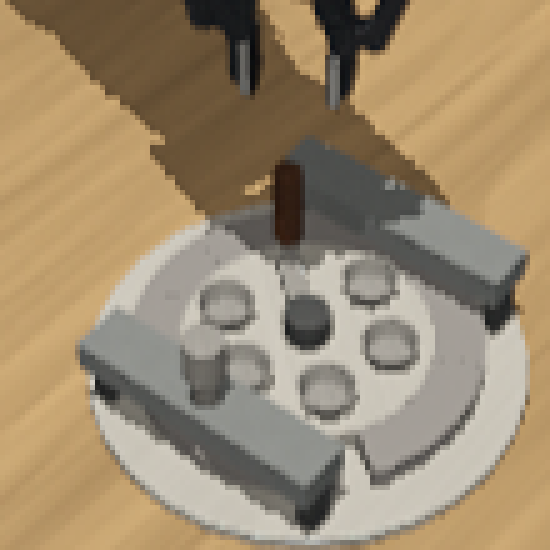

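```bash
python3 -m pendant '0 3 -0.2 0 4; 0 5 -0.2 0 4; 0 6 -0.2 0 4; 0 7.5 -0.2 0 4; 0 9.3 -0.2 0 4; 0 9.3 -0.2 0 4; 0 9.3 -0.2 0 4'
python3 - <<'E'
from h import *
s=r.get_state();print(s["eef_pos"],s["wrist_force"],s["width"])
im=r.read_camera("scene");x0,y0=263,165
cv2.imwrite("pics/g7.png",cv2.resize(im[y0:y0+110,x0:x0+110,::-1],None,fx=5,fy=5,interpolation=cv2.INTER_NEAREST))
E
```

```text
t: 10.05
eef_pos: [527.2, -3.3, 74.6]
tool_rot: [[0.873, -0.0, -0.488], [0.488, -0.0, 0.873], [-0.0, -1.0, -0.0]]
wrist_force: [0.3, -0.1, -0.3]
width: 39.6
[527.16630287  -3.32475366  74.64301256] [ 0.31690759 -0.06979385 -0.25168707] 39.571752012945545
```

View pics/g7.png

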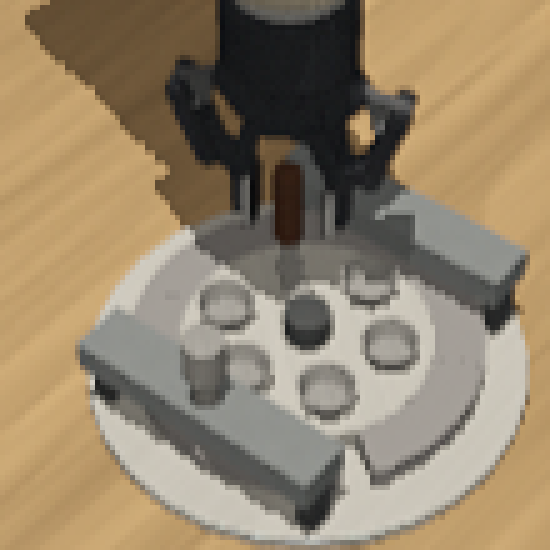

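```bash
cat > arc.py <<'E'
from h import *
A=np.array([566.4,-30.05])
def hp(t): return A+50*np.array([np.cos(np.radians(t)),np.sin(np.radians(t))])
def tab(p0,R,ts,g=1.5):
    X=R[:2,0];Z=R[:2,2]
    for t in ts:
        d=hp(t)-p0[:2];print(round(t,1),"x %.2f z %.2f cm"%((d@X+g)/10,d@Z/10))
E
python3 - <<'E'
from arc import *
s=r.get_state();tab(s["eef_pos"],s["tool_rot"],[144,140,135,130,125,120,115,110,107,105])
E
```

```text
144 x 0.16 z 0.29 cm
140 x 0.48 z 0.43 cm
135 x 0.89 z 0.57 cm
130 x 1.32 z 0.67 cm
125 x 1.75 z 0.73 cm
120 x 2.18 z 0.75 cm
115 x 2.62 z 0.74 cm
110 x 3.05 z 0.69 cm
107 x 3.31 z 0.64 cm
105 x 3.48 z 0.60 cm
```

```bash
python3 -m pendant '0 0 0.2 0 2.1; 0 0 0.2 0 2.1; 0 0 0.2 0 2.1; 0 0 0.2 0 2.1; 0.2 0 0.3 0 2.1; 0.5 0 0.4 0 2.1; 0.9 0 0.6 0 2.1; 0.9 0 0.6 0 2.1' 20
python3 - <<'E'
from arc import *
s=r.get_state();p=s["eef_pos"];print(p,s["wrist_force"],s["width"])
im=r.read_camera("scene");x0,y0=263,165
cv2.imwrite("pics/g8.png",cv2.resize(im[y0:y0+110,x0:x0+110,::-1],None,fx=5,fy=5,interpolation=cv2.INTER_NEAREST))
tab(p,s["tool_rot"],[130,125,120,115,110,106])
E
```

```text
t: 10.9
eef_pos: [531.8, 6.9, 74.4]
tool_rot: [[0.872, -0.0, -0.489], [0.489, -0.0, 0.872], [-0.0, -1.0, -0.0]]
wrist_force: [-2.7, -1.6, 0.6]
width: 20.9
[531.76688627   6.91901325  74.38504541] [-2.68198671 -1.64221248  0.60620749] 20.90655411797084
130 x 0.43 z -0.01 cm
125 x 0.86 z 0.06 cm
120 x 1.30 z 0.08 cm
115 x 1.74 z 0.07 cm
110 x 2.17 z 0.02 cm
106 x 2.51 z -0.05 cm
```

View pics/g8.png

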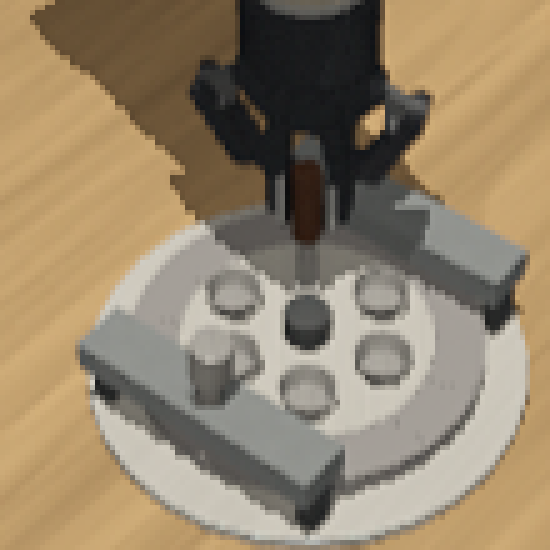

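```bash
python3 -m pendant '0.4 0 0 0 2.1; 0.85 0 0.05 0 2.1; 1.3 0 0.1 0 2.1; 1.7 0 0.05 0 2.1; 2.1 0 0 0 2.1; 2.3 0 0 0 2.1; 2.3 0 0 0 2.1'
python3 - <<'E'
from arc import *
s=r.get_state();p=s["eef_pos"];print(p,s["wrist_force"],s["width"])
im=r.read_camera("scene");x0,y0=263,165
cv2.imwrite("pics/g9.png",cv2.resize(im[y0:y0+110,x0:x0+110,::-1],None,fx=5,fy=5,interpolation=cv2.INTER_NEAREST))
tab(p,s["tool_rot"],range(107,84,-2))
E
```

```text
t: 11.65
eef_pos: [551.7, 17.9, 74.3]
tool_rot: [[0.872, -0.0, -0.489], [0.489, -0.0, 0.872], [-0.0, -1.0, 0.0]]
wrist_force: [-3.6, -1.9, 3.1]
width: 21.2
[551.74482551  17.91249048  74.25557228] [-3.56413327 -1.88933516  3.10610043] 21.23523126669451
107 x 0.15 z -0.01 cm
105 x 0.32 z -0.05 cm
103 x 0.48 z -0.10 cm
101 x 0.65 z -0.15 cm
99 x 0.82 z -0.21 cm
97 x 0.98 z -0.27 cm
95 x 1.14 z -0.34 cm
93 x 1.30 z -0.42 cm
91 x 1.45 z -0.50 cm
89 x 1.60 z -0.58 cm
87 x 1.75 z -0.67 cm
85 x 1.90 z -0.77 cm
```

View pics/g9.png

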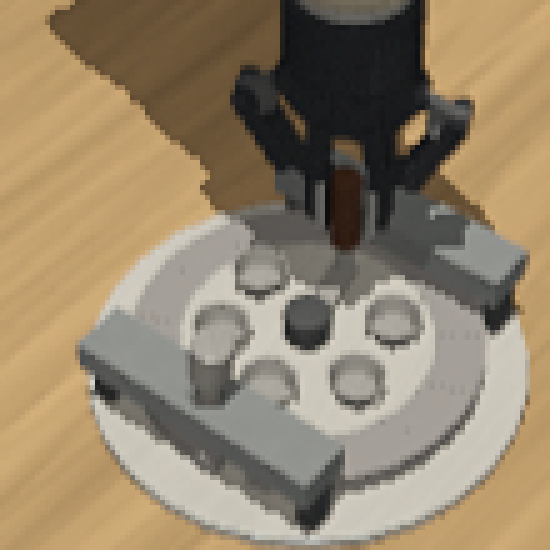

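```bash
python3 -m pendant '0.1 0 0 0 2.1; 0.2 0 0 0 2.1; 0.3 0 -0.05 0 2.1; 0.35 0 -0.05 0 2.1; 0.4 0 -0.1 0 2.1; 0.45 0 -0.1 0 2.1; 0.5 0 -0.1 0 2.1; 0.5 0 -0.1 0 2.1'
```

```text
t: 12.5
eef_pos: [556.2, 19.3, 74.3]
tool_rot: [[0.872, -0.001, -0.489], [0.489, -0.0, 0.872], [-0.001, -1.0, 0.0]]
wrist_force: [-5.4, -3.0, 3.1]
width: 21.2
```

```bash
python3 -m pendant '0.05 0 0 0 2.1; 0.1 0 -0.05 0 2.1; 0.15 0 -0.05 0 2.1; 0.2 0 -0.05 0 2.1; 0.25 0 -0.1 0 2.1; 0.3 0 -0.1 0 2.1; 0.3 0 -0.1 0 2.1'
python3 - <<'E'
from arc import *
s=r.get_state();p=s["eef_pos"];print(p,s["wrist_force"],s["width"])
im=r.read_camera("scene");x0,y0=263,165
cv2.imwrite("pics/g10.png",cv2.resize(im[y0:y0+110,x0:x0+110,::-1],None,fx=5,fy=5,interpolation=cv2.INTER_NEAREST))
E
```

```text
t: 13.2
eef_pos: [559.5, 20.0, 74.3]
tool_rot: [[0.872, -0.0, -0.489], [0.489, -0.0, 0.872], [-0.0, -1.0, 0.0]]
wrist_force: [-3.5, -2.6, 3.0]
width: 21.3
[559.51388021  19.9780946   74.26416902] [-3.50632535 -2.55294047  3.04127005] 21.31986097832315
```

View pics/g10.png

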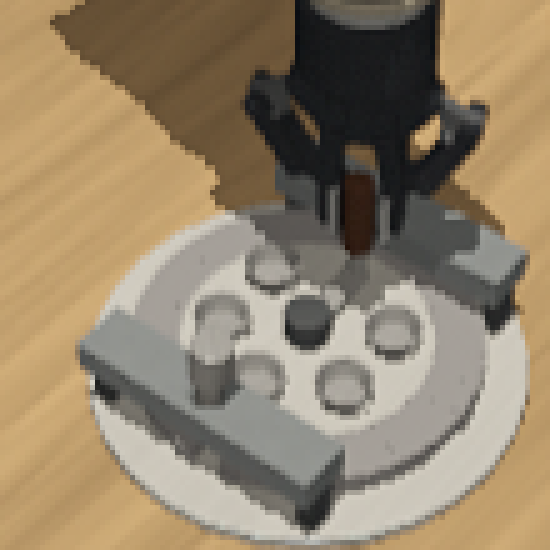

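```bash
python3 -m pendant '0.05 0 0 0 2.1; 0.1 0 -0.05 0 2.1; 0.15 0 -0.05 0 2.1; 0.2 0 -0.1 0 2.1; 0.25 0 -0.1 0 2.1; 0.3 0 -0.1 0 2.1; 0.3 0 -0.1 0 2.1'
python3 - <<'E'
from arc import *
im=r.read_camera("scene");x0,y0=263,165
cv2.imwrite("pics/g11.png",cv2.resize(im[y0:y0+110,x0:x0+110,::-1],None,fx=5,fy=5,interpolation=cv2.INTER_NEAREST))
E
```

```text
t: 13.95
eef_pos: [562.9, 20.7, 74.3]
tool_rot: [[0.872, 0.0, -0.489], [0.489, -0.0, 0.872], [0.0, -1.0, -0.0]]
wrist_force: [-3.8, -1.9, 2.8]
width: 20.7
```

View pics/g11.png

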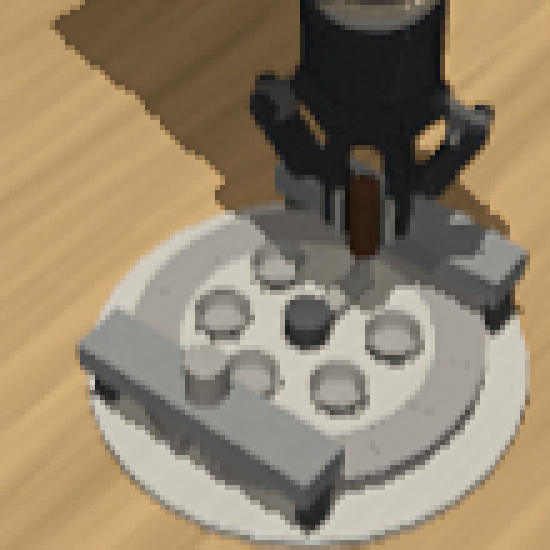

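```bash
python3 -m pendant '-0.1 0 0 0 2.1; -0.2 0 0 0 2.1; -0.2 0 0 0 2.1; -0.2 0 0 0 2.1'
python3 - <<'E'
from arc import *
s=r.get_state();print(s["eef_pos"],s["wrist_force"],s["width"])
im=r.read_camera("scene");x0,y0=285,215
v=cv2.resize(im[y0:y0+45,x0:x0+45,::-1],None,fx=13,fy=13,interpolation=cv2.INTER_NEAREST)
for z in(90,94,106):
    q=(proj("scene",(573,-118,z))-[x0,y0]+.5)*13;print(z,q);cv2.circle(v,tuple(int(t) for t in q),2,(0,0,255),-1)
cv2.imwrite("pics/g12.png",v)
E
```

```text
t: 14.4
eef_pos: [561.3, 19.8, 74.3]
tool_rot: [[0.872, 0.0, -0.489], [0.489, -0.0, 0.872], [0.0, -1.0, -0.0]]
wrist_force: [-0.3, -0.5, 0.5]
width: 21.4
[561.26847156  19.79894843  74.28575913] [-0.31627488 -0.48694103  0.53186223] 21.356425495727077
90 [243.71982463 284.79334978]
94 [242.98302302 271.86860445]
106 [240.74714454 232.64751727]
```

View pics/g12.png

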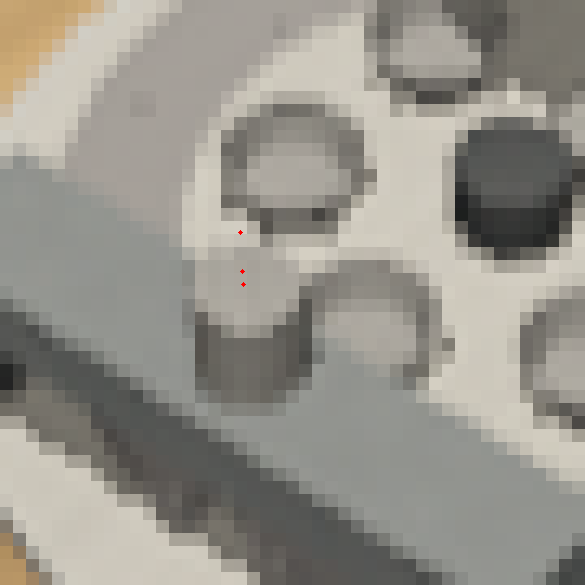

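The pin's head-top centre sits at about (247,287) in the crop. That matches z = 90, so the head is flush on the bracket. Next I release the handle and retreat.

```bash
python3 -m pendant '0 0 0 0 4; 0 0 0 0 4; 0 0 0 0 4; 0 -3 0 0 4; 0 -7 0 0 4; 0 -11 0 0 4; 0 -13 0 0 4; 0 -13 0 0 4'
python3 -m pendant '0 -3 -3 0 4; 0 -5 -6 0 4; 0 -5 -10 0 4; 0 -5 -14 0 4; 0 -5 -14 0 4; 0 -5 -14 0 4'
```

```text
t: 15.25
eef_pos: [562.1, 19.7, 207.2]
tool_rot: [[0.872, 0.005, -0.489], [0.489, -0.001, 0.872], [0.004, -1.0, -0.003]]
wrist_force: [0.0, -0.5, -0.7]
width: 40.0
t: 15.85
eef_pos: [629.2, -102.9, 252.5]
tool_rot: [[0.873, -0.002, -0.487], [0.487, 0.001, 0.873], [-0.002, -1.0, 0.002]]
wrist_force: [-0.7, 0.3, 0.1]
width: 39.8
```

```bash
python3 -m pendant '0 0 5 0 4; 0 0 10 0 4; 0 0 15 0 4; 0 0 20 0 4; 0 0 25 0 4; 0 0 30 0 4; 0 0 32 0 4; 0 0 32 0 4'
python3 - <<'E'
from h import *
s=r.get_state();print(s["t"],s["eef_pos"],s["wrist_force"])
out=[]
for c,(x0,y0) in(("scene",(255,160)),("top",(260,125))):
    im=r.read_camera(c);out.append(cv2.resize(im[y0:y0+120,x0:x0+120,::-1],(400,400),interpolation=cv2.INTER_NEAREST));cv2.imwrite(f"pics/{c}_end.png",im[:,:,::-1])
    print(c,[(np.round(d["location"],1),round(d["p"],2)) for n in("pin_head","crank_handle") for d in r.mark_of(c,n)])
    print("exp",[proj(c,(573,-118,z)).round(1) for z in(76,92)])
cv2.imwrite("pics/end.png",cv2.hconcat(out))
E
```

```text
t: 16.65
eef_pos: [470.7, 179.4, 254.1]
tool_rot: [[0.87, -0.001, -0.493], [0.493, 0.0, 0.87], [-0.001, -1.0, 0.0]]
wrist_force: [-0.3, -0.6, 0.1]
width: 40.1
16.65 [470.71405414 179.41471477 254.10520653] [-0.3260627  -0.58673861  0.06613877]
scene [(array([384.8, 168.6]), 0.73), (array([305.9, 240.8]), 0.62), (array([425.7, 191.2]), 0.27), (array([335. , 206.3]), 0.16), (array([335.1, 206.3]), 0.66), (array([210.2, 257.7]), 0.48), (array([321.4, 234.5]), 0.25)]
exp [array([303.4, 239.8]), array([303.2, 235.9])]
top [(array([456.9, 206.3]), 0.51), (array([346.7, 179.4]), 0.41), (array([302.9, 185.6]), 0.53)]
exp [array([348. , 181.3]), array([348.3, 180.4])]
```

View pics/end.png

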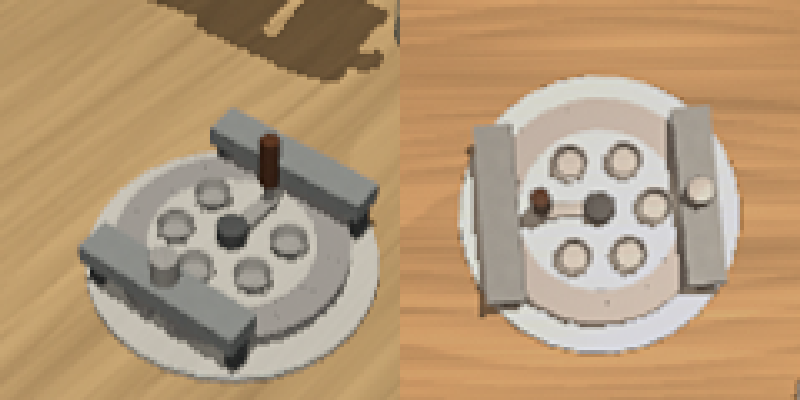

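View pics/scene_end.png

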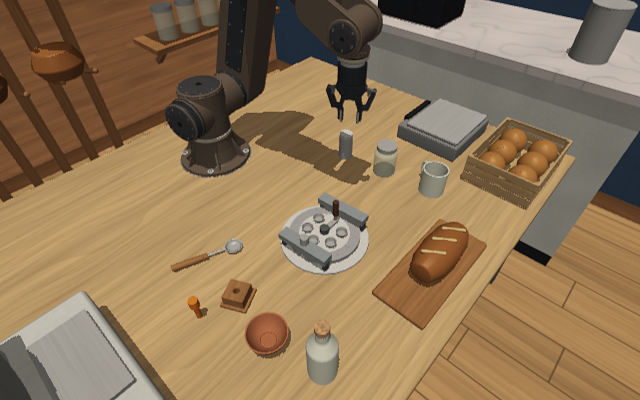

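The head sits flush on the bracket at scene (304,239), the crank points away from it, and every bystander is where it started. The gripper is clear.

```bash
python3 -c "
from station import r
print(r.sign_off())"
```

```text
the job is handed in; nothing more can be done
None
```

The steel index pin is home in the wheel's notch, with its head flush on the bracket, and I handed the job in at about 17 s.

**What I did:** I lifted the pin from its block, stood it in the right-hand bracket's hole and let go about 2 mm above the rim. I then cranked the wheel clockwise, the shorter way, about 49° in small steps until the pin dropped. Finally I eased the crank back 1–2 mm, opened the gripper and moved clear.

**Last checks:**
- **Pin height:** the scene picture puts the head top at about 90 mm, which matches flush. It read 106 mm while the pin rested on the rim.
- **Forces:** wrist-force readings at the end of each move stayed at or below about 7 N during cranking. After easing back and letting go they were near zero.
- **Bystanders:** the bowl, spoon, jar, mug, shaker and orange look-alike are all where they were.

**Disagreements:**
- **Cameras:** the two cameras' calibrations differed by about 5 mm. I used the scene camera, because it agreed with the robot's own position.
- **Networks:** in the last pictures they also marked the orange look-alike and the shaker as pin heads. Their mark on the real pin was about 2 px from where I expected it.
- **Not tested:** I did not push the wheel afterwards to prove it is locked, so as not to load the pin.

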